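Cycle the spare guide slides and pull the one that binds

ROBOT

A 7-joint arm with a two-finger parallel gripper is mounted at the origin on a cart in front of the work surface, level with it; the furniture and walls round the work are solid. World frame = base frame: x ahead of the robot, y to its left, z up, the work surface at z = 0. Lengths are in m, angles in rad, forces in N, time in s.
With the tool pointing down it reaches from about 0.4 to 0.85 m from the base axis. Payload 4.5 kg.
Tool frame: the origin (TCP) lies between the finger pads; the fingertips stand 11 mm ahead of it and the grasp point (between the pads) lies 8 mm behind it (r.tip_reach is the distance from the TCP to the fingertips, in m); x points along the fingers, y is the direction in which the jaws open and shut, and the axes are right-handed (so a half turn about x gives the same grasp; the last joint's range is limited). The gripper opens to 88 mm and grips with 3 to 60 N. Pads are 18 mm wide; open, the fingers measure 123 mm over their backs; the gripper's body (75 mm by 187 mm) begins 45 mm behind the grasp point.
Start: joints at [1.313, 0.689, -0.195, 1.565, 0.157, 0.902, -0.215], TCP at [0.18, -0.599, 0.25] pointing down, gripper open.
Joint ranges: [-3.01, 3.01], [-0.46, 2.08], [-1.47, 1.51], [0.13, 2.56], [-1, 4.14], [0.04, 2.09], [-2.66, 2.66]. Speed limits (rad/s): [2.57, 2.57, 3.14, 3.14, 3.14, 3.14, 3.14].

INTERFACE

Orientations are given as a unit quaternion [x, y, z, w].
In Python, from plant import r gives the robot as it stands.
- The arm moves only by the tool drive_tool, never from a script. Its argument "deltas" is a list of rows, each a list of 3 entries, a list of its own where there are three numbers: the turn, a rotation vector about the tool's x, y, z in degrees, then the shift along the tool's x, y, z in cm, then the finger opening in cm, from 0 to 8.81. A call has 1 to 12 rows; each row shifts and turns the commanded pose from where the row before left it, along the tool's axes as they then stand; what a row does not reach is not made up. A row lasts 1/12 s, in which the tool goes at most 41.7 mm and 7.16 degrees, less where a joint would pass 70% of its speed; a pose out of reach is approached as far as the arm can. A call is refused whole if a number of a shift passes 4.17 or a number of a turn 7.16, either way. A call with a gripper value outside its range is refused whole. The fingers move at their own pace and stop on an object; "force" is the grip in N (left out, the last holds). Time passes only in rows, so rows that do not move let the fingers close. It gives the time, the measured TCP pose, the force and the opening at its end, in the units of the state.
- r.get_state(): the state, without advancing time (a new reading comes with each control period).
- r.snapshot(name): name is "scene" or "top" or "wrist"; returns a dict with "color" (480x640x3 uint8, red, green, blue), "fov_y" (degrees; the focal length in pixels is half the picture's height over the tangent of half this angle, whatever the lens; pixels are square), "cx", "cy" (the principal point, pixels), "extrinsics" (4x4, takes a point from world to camera coordinates); the wrist camera has in their place "tool_from_camera" (4x4, takes a point from camera to tool coordinates, whose origin is the TCP and whose axes are the tool frame's). Camera axes: x right, y up, looking along -z (the intrinsics and any distortion apply to the point x, -y, -z); pixel columns grow to the right and rows downward; lengths in m; the calibration is good to about 2 mm. A picture is of the moment at which its call begins: read the wrist's pose just before it. There is no depth.
- r.finish_job(): hands the job in, once; it reports no verdict.
The state is a dict: "clock": time; "q": joint angles; "qd": joint speeds; "joint_torque": joint torques, N m; "tool_pos": TCP position; "eef_rot": TCP orientation; "contact_force": force on the tool from outside, world axes, zero at the start; "moment": the same for the moment, N m; "opening": opening from 0.0 (shut) to 1.0 (fully open).
Only numpy, scipy, OpenCV 4.12 (cv2) and the standard library are available. Lean on these libraries where they do the work, as an engineer would, in place of code of your own. Each camera call takes 0.05 s, during which the arm holds its last target. There are 200 camera calls.

TASK

Check the three spare paper-guide slides by feel: first draw all three orange thumb posts gently home against the foot, and only when all three are home push each gently out toward the nose as far as it will go and leave it there. Lift the slide whose carriage bound part-way out of its nest, set it down flat in front of the red reject bay and let go, then from its tail slide it nose first under the cover, fully home against the back wall. Leave the two sound slides in their nests with their carriages fully out, force nothing, and do not disturb the scissors, oil bottle or roll of tape.

Things in the scene. Friction and masses are not known exactly. Their poses are not given: they have to be found in the camera images.
- test_board: Fixed green board 168 x 154 x 5 mm with three grey nests 50 mm apart along its y; origin at the underside centre on the table, z up; slides lie along its x, noses to +x. Nest walls stand 16 mm above the table round each slide (2 mm clearance), so it can only be lifted by its post.
- slide_1_mid (a point): Centre of one loose slide, 8 mm above its underside. All three look alike: aluminium base 140 long (x), 32 wide (y), 16 mm high, 0.6 to 0.8 kg in all. x points from its tail (plain foot with two screws, x = -70 to -36 mm) to its nose (dark end stop). At the start it lies in a nest, underside 5 mm above the table.
- post_1 (a point): Middle of the orange upright thumb post on that slide's carriage: 14 mm (x) by 16 mm (y), from the carriage's flat top at 18.5 mm to 38.5 mm over the slide's underside; this point at 28 mm. Axes as the slide's; it travels along the slide's centre line. With the carriage home it stands 15 mm tailward of the slide's centre.
- carriage_1 (a joint): Travel of that slide's carriage in m: 0 home (at the foot), growing toward the nose. A sound slide runs freely (about 2 N) to a hard stop at 0.060; one that binds goes dead against a hard stop well short of that (about half-way). At the start 0.010 to 0.022. It stays where it is left, but may creep if the slide is carried by its post and jerked.
- slide_2_mid (a point): Centre of one loose slide, 8 mm above its underside. All three look alike: aluminium base 140 long (x), 32 wide (y), 16 mm high, 0.6 to 0.8 kg in all. x points from its tail (plain foot with two screws, x = -70 to -36 mm) to its nose (dark end stop). At the start it lies in a nest, underside 5 mm above the table.
- post_2 (a point): Middle of the orange upright thumb post on that slide's carriage: 14 mm (x) by 16 mm (y), from the carriage's flat top at 18.5 mm to 38.5 mm over the slide's underside; this point at 28 mm. Axes as the slide's; it travels along the slide's centre line. With the carriage home it stands 15 mm tailward of the slide's centre.
- carriage_2 (a joint): Travel of that slide's carriage in m: 0 home (at the foot), growing toward the nose. A sound slide runs freely (about 2 N) to a hard stop at 0.060; one that binds goes dead against a hard stop well short of that (about half-way). At the start 0.010 to 0.022. It stays where it is left, but may creep if the slide is carried by its post and jerked.
- slide_3_mid (a point): Centre of one loose slide, 8 mm above its underside. All three look alike: aluminium base 140 long (x), 32 wide (y), 16 mm high, 0.6 to 0.8 kg in all. x points from its tail (plain foot with two screws, x = -70 to -36 mm) to its nose (dark end stop). At the start it lies in a nest, underside 5 mm above the table.
- post_3 (a point): Middle of the orange upright thumb post on that slide's carriage: 14 mm (x) by 16 mm (y), from the carriage's flat top at 18.5 mm to 38.5 mm over the slide's underside; this point at 28 mm. Axes as the slide's; it travels along the slide's centre line. With the carriage home it stands 15 mm tailward of the slide's centre.
- carriage_3 (a joint): Travel of that slide's carriage in m: 0 home (at the foot), growing toward the nose. A sound slide runs freely (about 2 N) to a hard stop at 0.060; one that binds goes dead against a hard stop well short of that (about half-way). At the start 0.010 to 0.022. It stays where it is left, but may creep if the slide is carried by its post and jerked.
- reject_bay: Fixed red bay. Origin on the table under the middle of its mouth; +x runs inwards. Floor 3 mm thick, 62 mm wide, x = -150 to 110 mm, open for x < 0. Cover over x > 0: inside 40 mm wide, underside 47 mm and top 50 mm above the table; back wall face at x = 104 mm. A slide fully home has its nose on that wall, centre at x = 34 mm, post under the cover, last 36 mm (tail) outside.
- scissors: Bystander: scissors lying on the table, 84 x 182 x 9 mm; origin at the underside centre.
- oiler: Bystander: small oil bottle standing upright, 35 mm wide, 105 mm tall; origin at the underside centre. Beside it, high up, hangs the taper's fixed tape reel: a disc across about x = 0.51 to 0.55, y = -0.08 to 0.12, z = 0.47 to 0.65 m; carry the slide to the bay in front of it (x about 0.42), not under it.
- clear_tape: Bystander: roll of clear tape lying flat, 54 mm across, 18 mm high; origin at the underside centre.
Things that resemble listed ones, but are neither listed nor needed, are in the scene too. What is shaped like the part that bears slide_3_mid but purple is not meant.

How it is judged:
By the outcome, as a careful person would: the job done as asked, in the order asked, and still so for the second after the job is handed in, with the robot touching nothing.
It also fails if it takes over 72 s, if anything falls off the work surface, if the arm or the gripper's body presses on something with over 40 N, if the wrist force passes 120 N, or if a joint passes its speed limit or range.

## Working session

There is one attempt and no reset: what is moved stays moved. The work goes in short steps, Python scripts to look and compute and a tool call to move; the robot and the scene stay as the last step left them, time stands still between calls to the robot, and variables do not carry over. Pictures are saved under pics/ and viewed, about 8 in all and at most 12, crops included, and the job is handed in when it is done.

Besides the shell and the picture viewer there is one more tool, called after "Call:" as name(argument=value, ...) on one line, values as JSON. drive_tool: Moves the arm, as the interface text tells. Its arguments: {"type":"object","properties":{"deltas":{"type":"array","items":{"type":"array"}},"force":{"type":"number"}},"required":["deltas"]}

```bash
ls; mkdir -p pics; python3 - <<'E'
from plant import r
import cv2,numpy as np,pickle
s=r.get_state();print(s)
d={}
for n in("scene","top"):
    p=r.snapshot(n);d[n]=p;cv2.imwrite(f"pics/{n}0.png",p["color"][:,:,::-1]);print(n,p["fov_y"],p["cx"],p["cy"],p["extrinsics"].round(3).tolist(),[k for k in p])
pickle.dump(d,open("d.pkl","wb"))
E
```

```text
pics
{'clock': 0.0, 'q': array([ 1.3128167 ,  0.68998072, -0.19453252,  1.56634654,  0.15727258,
        0.90252364, -0.21507343]), 'qd': array([ 0.00062829, -0.00024001, -0.00091958, -0.00065427, -0.00113612,
       -0.00058157,  0.00070515]), 'joint_torque': array([ 3.50812988e-04, -5.27556968e+01, -1.26655776e+00, -1.53426594e+01,
       -5.24457183e-02,  6.69042289e-03,  1.92358975e-04]), 'tool_pos': array([ 0.17957378, -0.59799467,  0.24891187]), 'eef_rot': array([-0.69945601, -0.10347901,  0.6997225 , -0.10218511]), 'contact_force': array([-0.14340743, -0.40830778,  0.08793209]), 'moment': array([-0.01737144,  0.00059735,  0.01458601]), 'opening': 0.9960146167543312}
scene 45.49110078585424 319.31385400138333 238.93027946125318 [[-0.501, -0.865, 0.01, 0.25], [0.588, -0.331, 0.738, -0.386], [-0.635, 0.376, 0.675, -0.53], [0.0, 0.0, 0.0, 1.0]] ['color', 'fov_y', 'cx', 'cy', 'extrinsics']
top 48.02430051504547 330.1157451179952 233.43648056131494 [[-0.011, -1.0, 0.009, -0.047], [0.996, -0.01, 0.085, -0.547], [-0.085, 0.01, 0.996, -1.023], [0.0, 0.0, 0.0, 1.0]] ['color', 'fov_y', 'cx', 'cy', 'extrinsics']
```

View pics/top0.png

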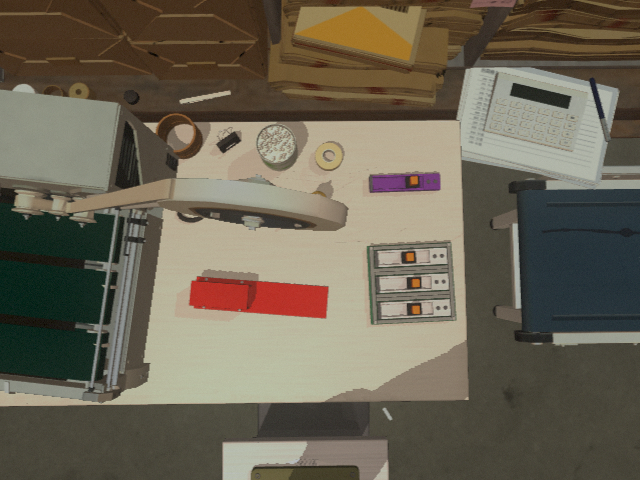

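View pics/scene0.png

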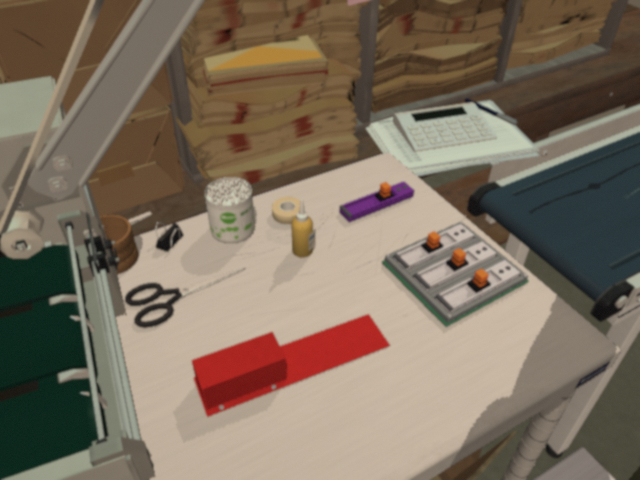

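The top view shows three slides at about (410,257), (414,283) and (415,309), with their feet to the right, so the noses point to world +y. The bay's cover is at the left, (225,293), and its mouth faces right. The purple decoy is at (405,182).

```bash
cat > h.py <<'E'
import numpy as np,cv2
def ray(p,uv,E=None):
    f=240/np.tan(np.radians(p["fov_y"]/2)); E=p["extrinsics"] if E is None else E
    d=np.array([(uv[0]-p["cx"])/f,-(uv[1]-p["cy"])/f,-1.])
    R=E[:3,:3];return -R.T@E[:3,3],R.T@d
def onplane(p,uv,z,E=None):
    o,d=ray(p,uv,E);return o+d*(z-o[2])/d[2]
def proj(p,X,E=None):
    f=240/np.tan(np.radians(p["fov_y"]/2)); E=p["extrinsics"] if E is None else E
    c=E[:3,:3]@X+E[:3,3];return np.array([p["cx"]-f*c[0]/c[2],p["cy"]+f*c[1]/c[2]])
def two(p,u,q,v):
    (a,d),(b,e)=ray(p,u),ray(q,v)
    t=np.linalg.lstsq(np.c_[d,-e],b-a,rcond=None)[0];return (a+d*t[0]+b+e*t[1])/2,np.linalg.norm(a+d*t[0]-b-e*t[1])
def blobs(img,lo,hi,amin):
    h=cv2.cvtColor(img,cv2.COLOR_RGB2HSV);m=cv2.inRange(h,lo,hi)
    cs,_=cv2.findContours(m,cv2.RETR_EXTERNAL,cv2.CHAIN_APPROX_NONE)
    return sorted([c for c in cs if cv2.contourArea(c)>amin],key=lambda c:c[:,0,1].mean())
E
python3 - <<'E'
from h import *;import pickle
d=pickle.load(open("d.pkl","rb"));t,s=d["top"],d["scene"]
for n,p in d.items():
    for c in blobs(p["color"],(5,170,150),(16,255,255),25): print(n,"orange",c[:,0].mean(0).round(1),cv2.contourArea(c),cv2.boundingRect(c),onplane(p,c[:,0].mean(0),.038).round(3))
    for c in blobs(p["color"],(0,180,60),(4,255,255),1500):
        a=cv2.approxPolyDP(cv2.convexHull(c),3,True)[:,0];print(n,"red",[(q.tolist(),onplane(p,q,.003).round(3)[:2].tolist(),onplane(p,q,.05).round(3)[:2].tolist()) for q in a])
    m=cv2.morphologyEx(cv2.inRange(cv2.cvtColor(p["color"],cv2.COLOR_RGB2HSV),(0,0,60),(179,90,190)),cv2.MORPH_OPEN,np.ones((1,1)))
for uv in [(369,242),(451,240),(455,320),(370,325)]: print(onplane(t,uv,.01).round(3))
E
```

```text
scene orange [385.  187.2] 40.0 (381, 184, 9, 8) [ 0.642 -0.214  0.038]
scene orange [433.8 237.3] 57.5 (429, 233, 10, 10) [ 0.498 -0.206  0.038]
scene orange [459.2 254.2] 65.0 (454, 249, 11, 12) [ 0.449 -0.216  0.038]
scene orange [481.2 275. ] 70.0 (476, 270, 11, 12) [ 0.398 -0.215  0.038]
scene red [([387, 344], [0.385, -0.041], [0.357, -0.017]), ([210, 414], [0.405, 0.21], [0.376, 0.216]), ([195, 378], [0.463, 0.208], [0.43, 0.214]), ([193, 361], [0.49, 0.2], [0.455, 0.207]), ([269, 334], [0.48, 0.092], [0.446, 0.107]), ([366, 316], [0.44, -0.043], [0.409, -0.019])]
top orange [414.  179.9] 38.0 (411, 176, 7, 8) [ 0.648 -0.216  0.038]
top orange [409.8 256.4] 40.5 (407, 253, 7, 8) [ 0.5   -0.205  0.038]
top orange [415.7 282.5] 41.0 (412, 279, 8, 8) [ 0.45  -0.215  0.038]
top orange [415.9 309.5] 40.0 (413, 306, 7, 8) [ 0.399 -0.214  0.038]
top red [([192, 281], [0.458, 0.219], [0.458, 0.207]), ([203, 277], [0.465, 0.197], [0.465, 0.187]), ([327, 287], [0.443, -0.046], [0.444, -0.046]), ([325, 315], [0.388, -0.042], [0.392, -0.042]), ([194, 307], [0.407, 0.214], [0.409, 0.203]), ([190, 304], [0.413, 0.222], [0.415, 0.21])]
[ 0.53 -0.13  0.01]
[ 0.532 -0.291  0.01 ]
[ 0.376 -0.294  0.01 ]
[ 0.369 -0.129  0.01 ]
```

```bash
python3 - <<'E'
import cv2
a=cv2.imread("pics/top0.png");c=cv2.resize(a[225:335,355:470],None,fx=5,fy=5,interpolation=2)
cv2.imwrite("pics/c1.png",c)
E
```

```text
(no output)
```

View pics/c1.png

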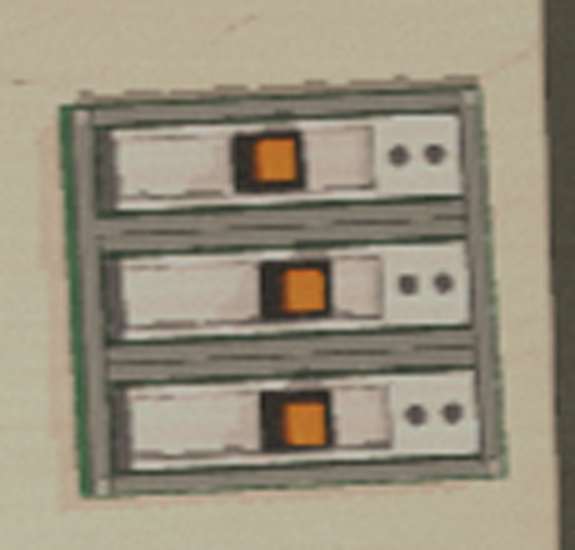

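The crop shows the foot screws at crop pixels (398,155)/(434,154), (408,284)/(443,282) and (416,414)/(452,412), with the dark nose stops at the left. I'll use the screws to get the board's yaw and positions.

```bash
cat >> h.py <<'E'
from scipy.spatial.transform import Rotation as Ro
def T(s):
    M=np.eye(4);M[:3,:3]=Ro.from_quat(s["eef_rot"]).as_matrix();M[:3,3]=s["tool_pos"];return M
def go(s,pos,ydir):
    """total tool-frame turn (deg, rotvec) and shift (cm, in start tool axes) to tool down, jaw axis along ydir (deg from +x)"""
    a=np.radians(ydir);y=np.array([np.cos(a),np.sin(a),0]);x=np.array([0,0,-1.]);G=np.c_[x,y,np.cross(x,y)]
    M=T(s)[:3,:3]
    if y@M[:,1]<0: G=np.c_[x,-y,np.cross(x,-y)]
    rv=np.degrees(Ro.from_matrix(M.T@G).as_rotvec());d=np.array(pos)-s["tool_pos"]
    print("pos",s["tool_pos"].round(4),"F",s["contact_force"].round(1),"op",round(s["opening"],3),"t",round(s["clock"],2));print("turn",rv.round(2),"shift start axes",(M.T@d*100).round(2),"in goal axes",(G.T@d*100).round(2));print("tool y",M[:,1].round(3),"z",M[:,2].round(3))
E
python3 - <<'E'
from h import *;import pickle
from plant import r
d=pickle.load(open("d.pkl","rb"));t=d["top"]
S=np.array([[398,155],[434,154],[408,284],[443,282],[416,414],[452,412]])/5+[355-.4,225-.4]
W=np.array([onplane(t,u,.021)[:2] for u in S]);print(W.round(4))
m=(W[0::2]+W[1::2])/2;v=m[2]-m[0];print(m.round(4),v,np.linalg.norm(v))
print("yaw of nose dir deg",np.degrees(np.arctan2(-v[0],v[1]))) 
s=r.get_state();go(s,[.44,-.21,.22],93)
p=r.snapshot("wrist");print(p["tool_from_camera"].round(3).tolist(),p["fov_y"])
E
```

```text
[[ 0.5016 -0.2551]
 [ 0.5019 -0.2691]
 [ 0.4516 -0.2576]
 [ 0.4523 -0.2712]
 [ 0.4017 -0.2593]
 [ 0.4023 -0.2732]]
[[ 0.5018 -0.2621]
 [ 0.452  -0.2644]
 [ 0.402  -0.2663]] [-0.09978675 -0.00417808] 0.09987418452840734
yaw of nose dir deg 92.39757890971927
pos [ 0.1796 -0.5981  0.249 ] F [ 0.6 -0.5 -0.6] op 1.0 t 0.1
turn [13.72  0.02  0.09] shift start axes [  2.94 -29.67 -36.11] in goal axes [  2.9  -37.39 -28.04]
tool y [ 0.288 -0.958 -0.002] z [-0.958 -0.288  0.   ]
[[0.0, 0.315, -0.949, -0.135], [1.0, -0.0, -0.0, 0.0], [-0.0, -0.949, -0.315, -0.082], [0.0, 0.0, 0.0, 1.0]] 71.08098524087275
```

Call:
drive_tool(deltas=[[[6.9,0,0],[0,-1.5,-1.2],3.2],[[6.9,0,0],[0.2,-2.9,-2.2],3.2],[[0,0,0],[0.3,-3.1,-2.3],3.2],[[0,0,0],[0.3,-3.1,-2.3],3.2],[[0,0,0],[0.3,-3.1,-2.3],3.2],[[0,0,0],[0.3,-3.1,-2.3],3.2],[[0,0,0],[0.3,-3.1,-2.3],3.2],[[0,0,0],[0.3,-3.1,-2.3],3.2],[[0,0,0],[0.3,-3.1,-2.3],3.2],[[0,0,0],[0.3,-3.1,-2.3],3.2],[[0,0,0],[0.3,-3.1,-2.3],3.2],[[0,0,0],[0,-2.5,-1.8],3.2]], force=10)

```text
clock: 1.15
tool_pos: [0.4143, -0.2303, 0.2202]
eef_rot: [-0.707, -0.019, 0.707, -0.018]
contact_force: [-1.2, 0.5, -0.5]
opening: 0.362
```

```bash
python3 - <<'E'
from h import *;import pickle
from plant import r
s=r.get_state();p=r.snapshot("wrist")
go(s,[.44,-.21,.2],92.4)
E=np.linalg.inv(T(s)@p["tool_from_camera"])
cv2.imwrite("pics/w1.png",p["color"][:,:,::-1]);pickle.dump((s,p,E),open("w1.pkl","wb"))
for c in blobs(p["color"],(5,170,120),(16,255,255),60): 
    b=cv2.boundingRect(c);print(b,cv2.contourArea(c),onplane(p,c[:,0].mean(0),.0435,E).round(4))
E
```

```text
pos [ 0.4143 -0.2303  0.2202] F [-1.2  0.5 -0.5] op 0.362 t 1.15
turn [0.66 0.01 0.07] shift start axes [ 2.03 -1.89 -2.68] in goal axes [ 2.02 -1.92 -2.66]
tool y [ 0.053 -0.999 -0.001] z [-0.999 -0.053  0.   ]
(290, 113, 18, 21) 291.5 [ 0.4997 -0.2042  0.0435]
(300, 171, 16, 18) 238.0 [ 0.451  -0.2137  0.0435]
(298, 221, 15, 19) 216.0 [ 0.4021 -0.2134  0.0435]
```

View pics/w1.png

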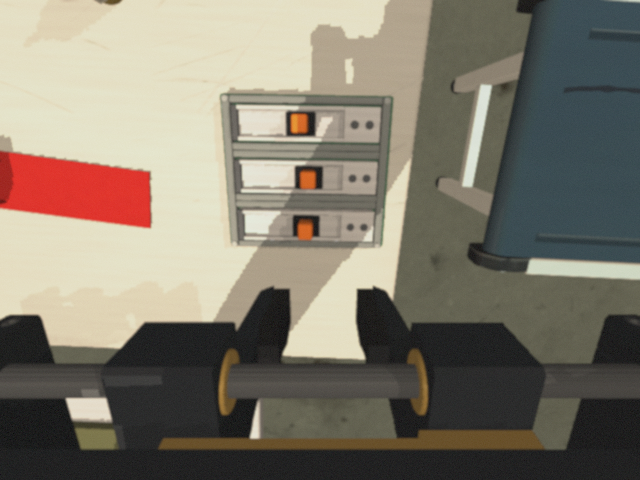

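The wrist view shows the orange posts at (299,123), (308,180) and (305,230). The noses point left and the jaws line up with the slide axis. I'll straddle slide 3 first, the one nearest the robot.

Call:
drive_tool(deltas=[[[0.6,0,0],[2.5,-0.9,0.7],3.2],[[0,0,0],[3,-0.9,0.7],3.2],[[0,0,0],[3,0,0],3.2],[[0,0,0],[3,0,0],3.2],[[0,0,0],[3,0,0],3.2],[[0,0,0],[2,0,0],3.2],[[0,0,0],[1,0,0],3.2],[[0,0,0],[0,0,0],3.2],[[0,0,0],[0,0,0],3.2]])

```text
clock: 1.95
tool_pos: [0.3981, -0.2162, 0.0459]
eef_rot: [-0.707, -0.014, 0.707, -0.014]
contact_force: [-0.3, -0.2, 0.0]
opening: 0.365
```

```bash
python3 - <<'E'
from h import *
from plant import r
go(r.get_state(),[.400,-.228,.037],92.4)
E
```

```text
pos [ 0.3981 -0.2162  0.0459] F [-0.3 -0.2  0. ] op 0.365 t 1.95
turn [-0.09  0.02  0.  ] shift start axes [ 0.89  1.18 -0.15] in goal axes [ 0.89  1.18 -0.14]
tool y [ 0.04  -0.999 -0.   ] z [-0.999 -0.04   0.   ]
```

Call:
drive_tool(deltas=[[[0,0,0],[0.5,0,-0.15],3.2],[[0,0,0],[0.35,0,0],3.2],[[0,0,0],[0,0.3,0],3.2],[[0,0,0],[0,0.3,0],3.2],[[0,0,0],[0,0.3,0],3.2],[[0,0,0],[0,0.3,0],3.2],[[0,0,0],[0,0.2,0],3.2],[[0,0,0],[0,0.1,0],3.2],[[0,0,0],[0,0.1,0],3.2]])

```text
clock: 2.7
tool_pos: [0.4006, -0.2323, 0.0397]
eef_rot: [-0.706, -0.015, 0.707, -0.014]
contact_force: [0.4, 2.2, 0.5]
opening: 0.364
```

Call:
drive_tool(deltas=[[[0,0,0],[0,0.1,0],3.2],[[0,0,0],[0,0.1,0],3.2],[[0,0,0],[0,0.1,0],3.2],[[0,0,0],[0,0.05,0],3.2]])

```text
clock: 3.03
tool_pos: [0.4007, -0.2358, 0.0396]
eef_rot: [-0.706, -0.014, 0.708, -0.014]
contact_force: [1.0, 1.9, 1.1]
opening: 0.364
```

Call:
drive_tool(deltas=[[[0,0,0],[0,0.08,0],3.2],[[0,0,0],[0,0.07,0],3.2],[[0,0,0],[0,0.05,0],3.2]])

```text
clock: 3.28
tool_pos: [0.4007, -0.237, 0.0396]
eef_rot: [-0.706, -0.015, 0.708, -0.014]
contact_force: [0.4, 4.1, 1.6]
opening: 0.358
```

Call:
drive_tool(deltas=[[[0,0,0],[0,0.08,0],3.2],[[0,0,0],[0,0.07,0],3.2],[[0,0,0],[0,0,0],3.2]])

```text
clock: 3.53
tool_pos: [0.4005, -0.2389, 0.0396]
eef_rot: [-0.706, -0.015, 0.708, -0.014]
contact_force: [0.1, 5.2, 2.4]
opening: 0.365
```

Call:
drive_tool(deltas=[[[0,0,0],[0,0.07,0],3.2],[[0,0,0],[0,0.05,0],3.2],[[0,0,0],[0,0,0],3.2]])

```text
clock: 3.78
tool_pos: [0.4005, -0.239, 0.0396]
eef_rot: [-0.706, -0.016, 0.708, -0.014]
contact_force: [0.2, 6.6, 3.3]
opening: 0.362
```

Call:
drive_tool(deltas=[[[0,0,0],[0,-0.6,0],3.2],[[0,0,0],[0,-0.4,0],3.2],[[0,0,0],[-1.5,0,0],3.2],[[0,0,0],[-1.5,0,0],3.2],[[0,0,0],[0,-0.4,-2],3.2],[[0,0,0],[0,-0.5,-2],3.2],[[0,0,0],[0,-0.4,-1],3.2],[[0,0,0],[0,0,0],3.2],[[0,0,0],[0,0,0],3.2]])

```text
clock: 4.53
tool_pos: [0.4492, -0.2156, 0.0693]
eef_rot: [-0.706, -0.014, 0.708, -0.014]
contact_force: [-0.7, -0.5, -0.2]
opening: 0.361
```

```bash
python3 - <<'E'
from h import *
from plant import r
s=r.get_state();go(s,[.450,-.2150,.038],92.4)
p=r.snapshot("wrist");E=np.linalg.inv(T(s)@p["tool_from_camera"])
cv2.imwrite("pics/w2.png",p["color"][:,:,::-1])
for c in blobs(p["color"],(5,170,120),(16,255,255),60): 
    b=cv2.boundingRect(c);print(b,cv2.contourArea(c),onplane(p,c[:,0].mean(0),.0435,E).round(4))
E
```

```text
pos [ 0.4492 -0.2156  0.0693] F [-0.7 -0.5 -0.2] op 0.361 t 4.53
turn [-0.06  0.18 -0.  ] shift start axes [ 3.13 -0.06 -0.09] in goal axes [ 3.13 -0.06 -0.08]
tool y [ 0.041 -0.999  0.   ] z [-0.999 -0.041  0.003]
(289, 177, 30, 34) 895.5 [ 0.501  -0.2045  0.0435]
(307, 268, 26, 34) 758.0 [ 0.4532 -0.2137  0.0435]
(332, 345, 25, 19) 379.5 [ 0.4096 -0.2289  0.0435]
```

Call:
drive_tool(deltas=[[[0,0,0],[1.5,0,-0.05],3.2],[[0,0,0],[1.5,0,0],3.2],[[0,0,0],[0,0.3,0],3.2],[[0,0,0],[0,0.3,0],3.2],[[0,0,0],[0,0.3,0],3.2],[[0,0,0],[0,0.3,0],3.2],[[0,0,0],[0,0.2,0],3.2],[[0,0,0],[0,0.2,0],3.2],[[0,0,0],[0,0.1,0],3.2]])

```text
clock: 5.33
tool_pos: [0.4507, -0.2327, 0.0399]
eef_rot: [-0.706, -0.014, 0.708, -0.014]
contact_force: [-1.9, 2.4, 1.0]
opening: 0.36
```

Call:
drive_tool(deltas=[[[0,0,0],[0,0.1,0],3.2],[[0,0,0],[0,0.1,0],3.2],[[0,0,0],[0,0.05,0],3.2],[[0,0,0],[0,0,0],3.2]])

```text
clock: 5.67
tool_pos: [0.4513, -0.2349, 0.0396]
eef_rot: [-0.706, -0.014, 0.707, -0.014]
contact_force: [-1.3, 1.6, 1.5]
opening: 0.362
```

Call:
drive_tool(deltas=[[[0,0,0],[0,0.08,0],3.2],[[0,0,0],[0,0.07,0],3.2],[[0,0,0],[0,0,0],3.2]])

```text
clock: 5.92
tool_pos: [0.4514, -0.2353, 0.0396]
eef_rot: [-0.706, -0.015, 0.708, -0.014]
contact_force: [-0.5, 4.3, 3.1]
opening: 0.361
```

Call:
drive_tool(deltas=[[[0,0,0],[0,0.07,0],3.2],[[0,0,0],[0,0.05,0],3.2],[[0,0,0],[0,0,0],3.2]])

```text
clock: 6.17
tool_pos: [0.4516, -0.2367, 0.0396]
eef_rot: [-0.706, -0.015, 0.707, -0.014]
contact_force: [-0.1, 5.0, 2.6]
opening: 0.359
```

Call:
drive_tool(deltas=[[[0,0,0],[0,0.08,0],3.2],[[0,0,0],[0,0.07,0],3.2],[[0,0,0],[0,0,0],3.2]])

```text
clock: 6.42
tool_pos: [0.4517, -0.2371, 0.0396]
eef_rot: [-0.706, -0.016, 0.707, -0.014]
contact_force: [0.3, 6.4, 3.7]
opening: 0.362
```

Call:
drive_tool(deltas=[[[0,0,0],[0,-0.6,0],3.2],[[0,0,0],[0,-0.5,0],3.2],[[0,0,0],[-1.5,0,0],3.2],[[0,0,0],[-1.5,0,0],3.2],[[0,0,0],[0,-0.7,-2],3.2],[[0,0,0],[0,-0.7,-2],3.2],[[0,0,0],[0,-0.5,-0.9],3.2],[[0,0,0],[0,0,0],3.2],[[0,0,0],[0,0,0],3.2]])

```text
clock: 7.17
tool_pos: [0.4986, -0.2073, 0.0692]
eef_rot: [-0.706, -0.014, 0.708, -0.015]
contact_force: [0.5, 0.2, -0.6]
opening: 0.361
```

Call:
drive_tool(deltas=[[[0,0,0],[1.5,0,0],3.2],[[0,0,0],[1.5,0,0],3.2],[[0,0,0],[0,0.3,0],3.2],[[0,0,0],[0,0.3,0],3.2],[[0,0,0],[0,0.3,0],3.2],[[0,0,0],[0,0.3,0],3.2],[[0,0,0],[0,0.3,0],3.2],[[0,0,0],[0,0.3,0],3.2],[[0,0,0],[0,0.2,0],3.2],[[0,0,0],[0,0.2,0],3.2],[[0,0,0],[0,0.1,0],3.2]])

```text
clock: 8.08
tool_pos: [0.5001, -0.2305, 0.0397]
eef_rot: [-0.706, -0.014, 0.707, -0.014]
contact_force: [-1.3, 2.5, 1.0]
opening: 0.365
```

Call:
drive_tool(deltas=[[[0,0,0],[0,0.1,0],3.2],[[0,0,0],[0,0.1,0],3.2],[[0,0,0],[0,0,0],3.2]])

```text
clock: 8.33
tool_pos: [0.5004, -0.2324, 0.0396]
eef_rot: [-0.707, -0.014, 0.707, -0.014]
contact_force: [-1.5, 2.3, 2.3]
opening: 0.364
```

Call:
drive_tool(deltas=[[[0,0,0],[0,0.08,0],3.2],[[0,0,0],[0,0.07,0],3.2],[[0,0,0],[0,0,0],3.2]])

```text
clock: 8.58
tool_pos: [0.5004, -0.2331, 0.0395]
eef_rot: [-0.706, -0.015, 0.707, -0.014]
contact_force: [-0.4, 2.9, 2.2]
opening: 0.363
```

Call:
drive_tool(deltas=[[[0,0,0],[0,0.08,0],3.2],[[0,0,0],[0,0.07,0],3.2],[[0,0,0],[0,0,0],3.2]])

```text
clock: 8.83
tool_pos: [0.5005, -0.2343, 0.0395]
eef_rot: [-0.706, -0.015, 0.707, -0.014]
contact_force: [-1.2, 4.7, 3.0]
opening: 0.363
```

Call:
drive_tool(deltas=[[[0,0,0],[0,0.08,0],3.2],[[0,0,0],[0,0.04,0],3.2],[[0,0,0],[0,0,0],3.2]])

```text
clock: 9.08
tool_pos: [0.5006, -0.2352, 0.0395]
eef_rot: [-0.706, -0.015, 0.707, -0.014]
contact_force: [0.1, 5.8, 3.4]
opening: 0.36
```

All three are home: each stopped with the force rising past 4–6 N, against about 2 N while running. Now I'll push slide 1 out.

Call:
drive_tool(deltas=[[[0,0,0],[0,-0.4,0],3.2],[[0,0,0],[0,-0.4,0],3.2],[[0,0,0],[0,-0.4,0],3.2],[[0,0,0],[0,-0.4,0],3.2],[[0,0,0],[0,-0.3,0],3.2],[[0,0,0],[0,-0.3,0],3.2],[[0,0,0],[0,-0.3,0],3.2],[[0,0,0],[0,-0.3,0],3.2],[[0,0,0],[0,-0.3,0],3.2],[[0,0,0],[0,-0.3,0],3.2],[[0,0,0],[0,-0.3,0],3.2],[[0,0,0],[0,-0.3,0],3.2]])

```text
clock: 10.08
tool_pos: [0.4986, -0.1962, 0.0395]
eef_rot: [-0.706, -0.014, 0.708, -0.014]
contact_force: [1.4, -2.0, -1.7]
opening: 0.365
```

Call:
drive_tool(deltas=[[[0,0,0],[0,-0.2,0],3.2],[[0,0,0],[0,-0.2,0],3.2],[[0,0,0],[0,-0.1,0],3.2]])

```text
clock: 10.33
tool_pos: [0.4984, -0.191, 0.0395]
eef_rot: [-0.706, -0.015, 0.708, -0.014]
contact_force: [0.8, -1.8, -0.9]
opening: 0.362
```

Call:
drive_tool(deltas=[[[0,0,0],[0,-0.2,0],3.2],[[0,0,0],[0,-0.2,0],3.2],[[0,0,0],[0,-0.05,0],3.2]])

```text
clock: 10.58
tool_pos: [0.4983, -0.1865, 0.0395]
eef_rot: [-0.706, -0.015, 0.708, -0.014]
contact_force: [0.7, -2.1, -2.0]
opening: 0.361
```

Call:
drive_tool(deltas=[[[0,0,0],[0,-0.2,0],3.2],[[0,0,0],[0,-0.1,0],3.2],[[0,0,0],[0,0,0],3.2]])

```text
clock: 10.83
tool_pos: [0.4981, -0.1834, 0.0395]
eef_rot: [-0.706, -0.015, 0.708, -0.014]
contact_force: [0.1, -1.1, 0.2]
opening: 0.364
```

Travel is now about 34 mm and it still runs freely.

Call:
drive_tool(deltas=[[[0,0,0],[0,-0.2,0],3.2],[[0,0,0],[0,-0.2,0],3.2],[[0,0,0],[0,-0.1,0],3.2],[[0,0,0],[0,0,0],3.2]])

```text
clock: 11.17
tool_pos: [0.4979, -0.1784, 0.0395]
eef_rot: [-0.706, -0.015, 0.708, -0.014]
contact_force: [-0.4, -1.2, 0.0]
opening: 0.362
```

Call:
drive_tool(deltas=[[[0,0,0],[0,-0.2,0],3.2],[[0,0,0],[0,-0.2,0],3.2],[[0,0,0],[0,-0.1,0],3.2],[[0,0,0],[0,0,0],3.2]])

```text
clock: 11.5
tool_pos: [0.4977, -0.1734, 0.0395]
eef_rot: [-0.706, -0.015, 0.708, -0.014]
contact_force: [1.1, -1.8, -0.5]
opening: 0.364
```

Call:
drive_tool(deltas=[[[0,0,0],[0,-0.3,0],3.2],[[0,0,0],[0,-0.3,0],3.2],[[0,0,0],[0,-0.3,0],3.2],[[0,0,0],[0,-0.2,0],3.2],[[0,0,0],[0,-0.1,0],3.2],[[0,0,0],[0,-0.1,0],3.2]])

```text
clock: 12.0
tool_pos: [0.4971, -0.1607, 0.0395]
eef_rot: [-0.706, -0.015, 0.708, -0.014]
contact_force: [-0.7, -2.2, 0.9]
opening: 0.363
```

Call:
drive_tool(deltas=[[[0,0,0],[0,-0.1,0],3.2],[[0,0,0],[0,-0.1,0],3.2],[[0,0,0],[0,-0.1,0],3.2],[[0,0,0],[0,0,0],3.2]])

```text
clock: 12.33
tool_pos: [0.497, -0.1576, 0.0395]
eef_rot: [-0.706, -0.015, 0.708, -0.014]
contact_force: [-0.1, -0.7, -0.1]
opening: 0.365
```

Call:
drive_tool(deltas=[[[0,0,0],[0,-0.1,0],3.2],[[0,0,0],[0,-0.1,0],3.2],[[0,0,0],[0,0,0],3.2]])

```text
clock: 12.58
tool_pos: [0.4969, -0.1562, 0.0395]
eef_rot: [-0.706, -0.014, 0.708, -0.014]
contact_force: [-0.3, -2.9, 0.6]
opening: 0.364
```

Call:
drive_tool(deltas=[[[0,0,0],[0,-0.08,0],3.2],[[0,0,0],[0,-0.07,0],3.2],[[0,0,0],[0,0,0],3.2]])

```text
clock: 12.83
tool_pos: [0.4969, -0.1545, 0.0395]
eef_rot: [-0.706, -0.014, 0.708, -0.014]
contact_force: [0.8, -3.6, 0.1]
opening: 0.363
```

Call:
drive_tool(deltas=[[[0,0,0],[0,-0.08,0],3.2],[[0,0,0],[0,-0.07,0],3.2],[[0,0,0],[0,0,0],3.2]])

```text
clock: 13.08
tool_pos: [0.4968, -0.153, 0.0395]
eef_rot: [-0.706, -0.014, 0.708, -0.014]
contact_force: [1.0, -4.3, 0.7]
opening: 0.36
```

Call:
drive_tool(deltas=[[[0,0,0],[0,-0.07,0],3.2],[[0,0,0],[0,-0.07,0],3.2],[[0,0,0],[0,0,0],3.2]])

```text
clock: 13.33
tool_pos: [0.4968, -0.1529, 0.0395]
eef_rot: [-0.706, -0.013, 0.708, -0.014]
contact_force: [0.1, -6.7, -0.8]
opening: 0.362
```

Call:
drive_tool(deltas=[[[0,0,0],[0,0.6,0],3.2],[[0,0,0],[0,0.4,0],3.2],[[0,0,0],[-1.5,0,0],3.2],[[0,0,0],[-1.5,0,0],3.2],[[0,0,0],[0,1.6,1],3.2],[[0,0,0],[0,2.1,1.5],3.2],[[0,0,0],[0,1.9,1.5],3.2],[[0,0,0],[0,0.8,0.9],3.2],[[0,0,0],[0,0,0],3.2],[[0,0,0],[0,0,0],3.2]])

```text
clock: 14.17
tool_pos: [0.4511, -0.2265, 0.0695]
eef_rot: [-0.706, -0.015, 0.707, -0.014]
contact_force: [0.1, 0.5, 0.5]
opening: 0.362
```

```bash
python3 - <<'E'
from h import *
from plant import r
s=r.get_state();go(s,[.451,-.228,.0385],92.4)
p=r.snapshot("wrist");E=np.linalg.inv(T(s)@p["tool_from_camera"])
for c in blobs(p["color"],(5,170,120),(16,255,255),60): 
    b=cv2.boundingRect(c);print(b,cv2.contourArea(c),onplane(p,c[:,0].mean(0),.0435,E).round(4))
E
```

```text
pos [ 0.4511 -0.2265  0.0695] F [0.1 0.5 0.5] op 0.362 t 14.17
turn [-0.08  0.08  0.11] shift start axes [3.1  0.15 0.01] in goal axes [3.1  0.15 0.02]
tool y [ 0.04  -0.999 -0.002] z [-0.999 -0.04   0.001]
(182, 180, 34, 34) 991.5 [ 0.4996 -0.1643  0.0435]
(313, 270, 26, 33) 755.0 [ 0.454  -0.2277  0.0435]
(315, 339, 21, 5) 61.0 [ 0.4198 -0.229   0.0435]
(313, 348, 24, 16) 320.0 [ 0.4104 -0.2293  0.0435]
```

Call:
drive_tool(deltas=[[[0,0,0],[1.5,0.1,0],3.2],[[0,0,0],[1.5,0,0],3.2],[[0,0,0],[0,-0.3,0],3.2],[[0,0,0],[0,-0.3,0],3.2],[[0,0,0],[0,-0.4,0],3.2],[[0,0,0],[0,-0.4,0],3.2],[[0,0,0],[0,-0.4,0],3.2],[[0,0,0],[0,-0.4,0],3.2],[[0,0,0],[0,-0.4,0],3.2],[[0,0,0],[0,-0.3,0],3.2],[[0,0,0],[0,-0.2,0],3.2],[[0,0,0],[0,-0.1,0],3.2]])

```text
clock: 15.22
tool_pos: [0.4499, -0.1961, 0.0398]
eef_rot: [-0.707, -0.015, 0.707, -0.014]
contact_force: [0.8, -2.2, 1.8]
opening: 0.361
```

Call:
drive_tool(deltas=[[[0,0,0],[0,-0.15,0],3.2],[[0,0,0],[0,-0.15,0],3.2],[[0,0,0],[0,0,0],3.2]])

```text
clock: 15.47
tool_pos: [0.4495, -0.1931, 0.0395]
eef_rot: [-0.706, -0.015, 0.708, -0.014]
contact_force: [0.7, -1.7, 0.1]
opening: 0.36
```

Call:
drive_tool(deltas=[[[0,0,0],[0,-0.15,0],3.2],[[0,0,0],[0,-0.15,0],3.2],[[0,0,0],[0,0,0],3.2]])

```text
clock: 15.72
tool_pos: [0.4492, -0.1901, 0.0395]
eef_rot: [-0.706, -0.015, 0.708, -0.014]
contact_force: [0.4, -1.1, 0.3]
opening: 0.358
```

Call:
drive_tool(deltas=[[[0,0,0],[0,-0.15,0],3.2],[[0,0,0],[0,-0.15,0],3.2],[[0,0,0],[0,0,0],3.2]])

```text
clock: 15.97
tool_pos: [0.4489, -0.1875, 0.0395]
eef_rot: [-0.706, -0.014, 0.708, -0.014]
contact_force: [1.1, -2.3, 0.5]
opening: 0.361
```

Call:
drive_tool(deltas=[[[0,0,0],[0,-0.15,0],3.2],[[0,0,0],[0,-0.1,0],3.2],[[0,0,0],[0,0,0],3.2]])

```text
clock: 16.22
tool_pos: [0.4487, -0.1849, 0.0395]
eef_rot: [-0.706, -0.014, 0.708, -0.014]
contact_force: [-0.3, -2.8, -0.5]
opening: 0.363
```

Call:
drive_tool(deltas=[[[0,0,0],[0,-0.1,0],3.2],[[0,0,0],[0,-0.1,0],3.2],[[0,0,0],[0,0,0],3.2]])

```text
clock: 16.47
tool_pos: [0.4487, -0.1846, 0.0395]
eef_rot: [-0.706, -0.013, 0.708, -0.014]
contact_force: [0.6, -6.6, -2.0]
opening: 0.363
```

Call:
drive_tool(deltas=[[[0,0,0],[0,-0.1,0],3.2],[[0,0,0],[0,0,0],3.2],[[0,0,0],[0,0,0],3.2]])

```text
clock: 16.72
tool_pos: [0.4487, -0.1846, 0.0395]
eef_rot: [-0.706, -0.012, 0.708, -0.014]
contact_force: [0.3, -9.1, -3.4]
opening: 0.364
```

Slide 2 went dead at about half travel (9 N, no motion), so it binds. Slide 3 next.

Call:
drive_tool(deltas=[[[0,0,0],[0,0.6,0],3.2],[[0,0,0],[0,0.6,0],3.2],[[0,0,0],[-1.5,0,0],3.2],[[0,0,0],[-1.5,0,0],3.2],[[0,0,0],[0,1.1,1.3],3.2],[[0,0,0],[0,1.1,1.6],3.2],[[0,0,0],[0,1.1,1.4],3.2],[[0,0,0],[0,0.1,0.7],3.2],[[0,0,0],[0,0,0],3.2],[[0,0,0],[0,0,0],3.2]])

```text
clock: 17.55
tool_pos: [0.4014, -0.229, 0.0696]
eef_rot: [-0.706, -0.015, 0.707, -0.014]
contact_force: [0.1, 0.6, 0.6]
opening: 0.367
```

```bash
python3 - <<'E'
from h import *
from plant import r
s=r.get_state();go(s,[.4005,-.2295,.0385],92.4)
E
```

```text
pos [ 0.4014 -0.229   0.0696] F [0.1 0.6 0.6] op 0.367 t 17.55
turn [-0.03  0.07  0.1 ] shift start axes [3.11 0.06 0.09] in goal axes [3.11 0.05 0.09]
tool y [ 0.041 -0.999 -0.002] z [-0.999 -0.041  0.001]
```

Call:
drive_tool(deltas=[[[0,0,0],[1.5,0.05,0.05],3.2],[[0,0,0],[1.5,0,0],3.2],[[0,0,0],[0,-0.3,0],3.2],[[0,0,0],[0,-0.3,0],3.2],[[0,0,0],[0,-0.4,0],3.2],[[0,0,0],[0,-0.4,0],3.2],[[0,0,0],[0,-0.4,0],3.2],[[0,0,0],[0,-0.4,0],3.2],[[0,0,0],[0,-0.4,0],3.2],[[0,0,0],[0,-0.3,0],3.2],[[0,0,0],[0,-0.2,0],3.2],[[0,0,0],[0,-0.1,0],3.2]])

```text
clock: 18.55
tool_pos: [0.4002, -0.2002, 0.0409]
eef_rot: [-0.706, -0.014, 0.708, -0.015]
contact_force: [-0.2, -2.4, -0.4]
opening: 0.361
```

Call:
drive_tool(deltas=[[[0,0,0],[0,-0.15,0],3.2],[[0,0,0],[0,-0.15,0],3.2],[[0,0,0],[0,-0.1,0],3.2]])

```text
clock: 18.8
tool_pos: [0.4, -0.1965, 0.0409]
eef_rot: [-0.706, -0.014, 0.708, -0.015]
contact_force: [-0.2, -1.8, -1.8]
opening: 0.363
```

Call:
drive_tool(deltas=[[[0,0,0],[0,-0.15,0],3.2],[[0,0,0],[0,-0.15,0],3.2],[[0,0,0],[0,-0.1,0],3.2]])

```text
clock: 19.05
tool_pos: [0.3999, -0.1925, 0.0409]
eef_rot: [-0.706, -0.014, 0.708, -0.015]
contact_force: [0.8, -2.3, -1.8]
opening: 0.363
```

Call:
drive_tool(deltas=[[[0,0,0],[0,-0.15,0],3.2],[[0,0,0],[0,-0.15,0],3.2],[[0,0,0],[0,-0.1,0],3.2]])

```text
clock: 19.3
tool_pos: [0.3997, -0.1886, 0.0409]
eef_rot: [-0.706, -0.014, 0.708, -0.015]
contact_force: [0.6, -2.0, -0.9]
opening: 0.362
```

Call:
drive_tool(deltas=[[[0,0,0],[0,-0.15,0],3.2],[[0,0,0],[0,-0.15,0],3.2],[[0,0,0],[0,-0.1,0],3.2]])

```text
clock: 19.55
tool_pos: [0.3996, -0.1847, 0.041]
eef_rot: [-0.706, -0.014, 0.708, -0.015]
contact_force: [-0.5, -2.1, -0.3]
opening: 0.367
```

Call:
drive_tool(deltas=[[[0,0,0],[0,-0.2,0],3.2],[[0,0,0],[0,-0.2,0],3.2],[[0,0,0],[0,-0.1,0],3.2],[[0,0,0],[0,-0.1,0],3.2]])

```text
clock: 19.88
tool_pos: [0.3996, -0.1787, 0.0412]
eef_rot: [-0.705, -0.015, 0.709, -0.014]
contact_force: [-1.2, -2.3, -1.2]
opening: 0.364
```

Call:
drive_tool(deltas=[[[0,0,0],[0,-0.3,0],3.2],[[0,0,0],[0,-0.3,0],3.2],[[0,0,0],[0,-0.2,0],3.2],[[0,0,0],[0,-0.2,0],3.2],[[0,0,0],[0,-0.2,0],3.2],[[0,0,0],[0,-0.2,0],3.2]])

```text
clock: 20.38
tool_pos: [0.4012, -0.1655, 0.043]
eef_rot: [-0.704, -0.016, 0.71, -0.013]
contact_force: [-0.6, -2.3, -1.4]
opening: 0.361
```

Call:
drive_tool(deltas=[[[0,0,0],[0,-0.1,0],3.2],[[0,0,0],[0,-0.1,0],3.2],[[0,0,0],[0,-0.1,0],3.2]])

```text
clock: 20.63
tool_pos: [0.4015, -0.1628, 0.0434]
eef_rot: [-0.704, -0.016, 0.71, -0.013]
contact_force: [-1.0, -1.7, -1.1]
opening: 0.362
```

Call:
drive_tool(deltas=[[[0,0,0],[0,-0.1,0],3.2],[[0,0,0],[0,-0.1,0],3.2],[[0,0,0],[0,0,0],3.2]])

```text
clock: 20.88
tool_pos: [0.4017, -0.1607, 0.0436]
eef_rot: [-0.703, -0.016, 0.71, -0.013]
contact_force: [-1.4, -1.0, -0.7]
opening: 0.362
```

Call:
drive_tool(deltas=[[[0,0,0],[0,-0.1,0],3.2],[[0,0,0],[0,-0.1,0],3.2],[[0,0,0],[0,0,0],3.2]])

```text
clock: 21.13
tool_pos: [0.4021, -0.1591, 0.0439]
eef_rot: [-0.703, -0.016, 0.711, -0.013]
contact_force: [-0.8, -2.4, -1.9]
opening: 0.363
```

Call:
drive_tool(deltas=[[[0,0,0],[0,-0.1,0],3.2],[[0,0,0],[0,-0.1,0],3.2],[[0,0,0],[0,0,0],3.2]])

```text
clock: 21.38
tool_pos: [0.4023, -0.157, 0.0442]
eef_rot: [-0.703, -0.016, 0.711, -0.013]
contact_force: [-0.6, -1.8, -1.8]
opening: 0.362
```

Call:
drive_tool(deltas=[[[0,0,0],[0,-0.1,0],3.2],[[0,0,0],[0,-0.1,0],3.2],[[0,0,0],[0,0,0],3.2]])

```text
clock: 21.63
tool_pos: [0.4023, -0.1564, 0.0444]
eef_rot: [-0.703, -0.015, 0.711, -0.013]
contact_force: [-0.2, -4.2, -2.8]
opening: 0.362
```

Call:
drive_tool(deltas=[[[0,0,0],[0,-0.1,0],3.2],[[0,0,0],[0,-0.1,0],3.2],[[0,0,0],[0,0,0],3.2]])

```text
clock: 21.88
tool_pos: [0.4023, -0.1562, 0.0445]
eef_rot: [-0.702, -0.013, 0.712, -0.014]
contact_force: [-0.1, -8.6, -5.6]
opening: 0.365
```

Call:
drive_tool(deltas=[[[0,0,0],[0,-0.05,0],3.2],[[0,0,0],[0,-0.05,0],3.2],[[0,0,0],[0,0,0],3.2]])

```text
clock: 22.13
tool_pos: [0.4023, -0.1561, 0.0446]
eef_rot: [-0.702, -0.013, 0.712, -0.014]
contact_force: [0.3, -9.6, -6.1]
opening: 0.365
```

Slide 3 is fully out and sound. The tool began to tilt and rise at that radius, so I'll check which joint is near its limit before the bay work.

Call:
drive_tool(deltas=[[[0,0,0],[0,0.5,0],3.2],[[0,0,0],[0,0.5,0],3.2],[[0,0,0],[-2,0,0],3.2],[[0,0,0],[-2,0,0],3.2],[[0,0,0],[0,0.6,-2],3.2],[[0,0,0],[0,0.5,-2],3.2],[[0,0,0],[0,0,-0.8],3.2],[[0,0,0],[0,0,0],3.2],[[0,0,0],[0,0,0],3.2]])

```text
clock: 22.88
tool_pos: [0.4512, -0.1708, 0.0838]
eef_rot: [-0.702, -0.017, 0.711, -0.013]
contact_force: [0.1, -0.1, 0.0]
opening: 0.363
```

```bash
python3 - <<'E'
from h import *;import pickle
from plant import r
s=r.get_state();go(s,[.449,-.191,.0375],92.4);print(s["q"].round(3))
p=r.snapshot("wrist");E=np.linalg.inv(T(s)@p["tool_from_camera"]);pickle.dump((s,p,E),open("w3.pkl","wb"))
cv2.imwrite("pics/w3.png",p["color"][:,:,::-1])
for c in blobs(p["color"],(5,170,120),(16,255,255),60): 
    b=cv2.boundingRect(c);print(b,cv2.contourArea(c),onplane(p,c[:,0].mean(0),.0435,E).round(4))
q=r.snapshot("top");cv2.imwrite("pics/top2.png",q["color"][:,:,::-1])
E
```

```text
pos [ 0.4512 -0.1708  0.0838] F [ 0.1 -0.1  0. ] op 0.363 t 22.88
turn [-0.01  0.73  0.37] shift start axes [4.62 2.03 0.25] in goal axes [4.63 2.   0.31]
tool y [ 0.042 -0.999 -0.006] z [-0.999 -0.042  0.013]
[ 0.568  0.849 -0.495  2.092  0.94   0.454 -2.197]
(298, 179, 26, 32) 734.0 [ 0.4994 -0.1622  0.0435]
(350, 264, 26, 30) 562.5 [ 0.4527 -0.1926  0.0435]
(301, 335, 23, 29) 534.5 [ 0.4029 -0.1657  0.0435]
```

View pics/w3.png

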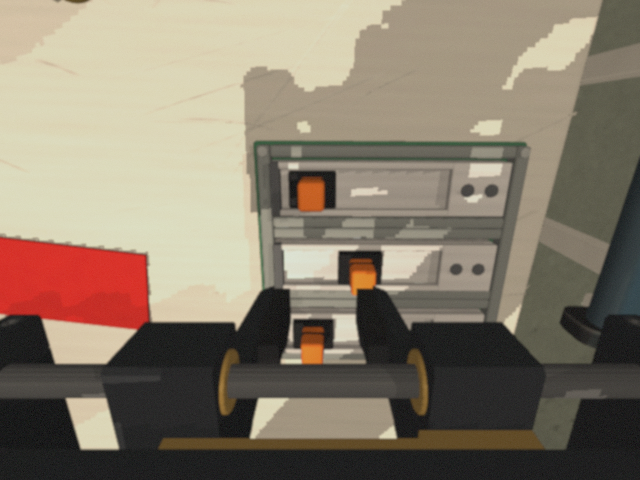

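The wrist view shows the two sound posts fully out at (311,192) and (312,345). The bound post is at mid-travel, (362,275). Before carrying the slide, I'll go over to the bay with the gripper empty, to check joint room and see the bay up close.

Call:
drive_tool(deltas=[[[0,0.7,0.3],[-1.5,-1,0],3.2],[[0,0,0],[-1,-2.5,0.2],3.2],[[0,0,0],[0,-3.7,0.3],3.2],[[0,0,0],[0,-3.7,0.3],3.2],[[0,0,0],[0,-3.7,0.3],3.2],[[0,0,0],[0,-3.7,0.3],3.2],[[2,0,0],[0,-2.5,0.3],3.2],[[2.5,0,0],[0.5,-1.2,0],3.2],[[2,0,0],[1,0,0],3.2],[[0,0,0],[0,0,0],3.2],[[0,0,0],[0,0,0],3.2]])

```text
clock: 23.9
tool_pos: [0.4251, 0.047, 0.094]
eef_rot: [-0.706, 0.026, 0.707, 0.024]
contact_force: [-0.0, 0.7, -0.0]
opening: 0.366
```

```bash
python3 - <<'E'
from h import *;import pickle
from plant import r
s=r.get_state();go(s,[.4235,.052,.0375],85.8);print(s["q"].round(3))
p=r.snapshot("wrist");E=np.linalg.inv(T(s)@p["tool_from_camera"]);pickle.dump((s,p,E),open("w4.pkl","wb"))
cv2.imwrite("pics/w4.png",p["color"][:,:,::-1])
E
```

```text
pos [0.4251 0.047  0.094 ] F [-0.   0.7 -0. ] op 0.366 t 23.9
turn [ 0.15  0.12 -0.11] shift start axes [ 5.65 -0.5   0.19] in goal axes [ 5.65 -0.49  0.2 ]
tool y [-0.071 -0.998  0.002] z [-0.998  0.071  0.002]
[-0.121  0.767 -0.156  2.268  0.764  0.159 -2.634]
```

View pics/w4.png

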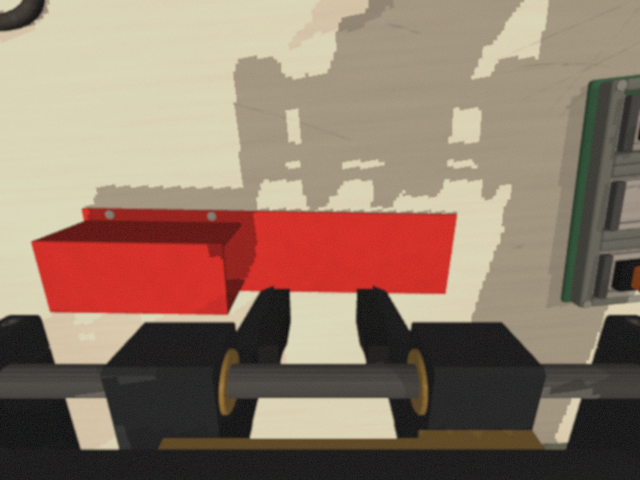

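At the bay q7 is -2.63, right at its limit, so I'll flip the gripper a half turn (same grasp) before lifting. The wrist view puts the bay floor's outer corners at about (456,213) and (446,293), and the cover's front edge near (240,225)–(228,313).

Call:
drive_tool(deltas=[[[-7,0,0],[-2,0,0],3.2],[[-7,0,0],[-2,0,0],3.2],[[-7,0,0],[0,0,0],3.2],[[-7,0,0],[0,0,0],3.2],[[-7,0,0],[0,0,0],3.2],[[-7,0,0],[0,0,0],3.2],[[-7,0,0],[0,0,0],3.2],[[-7,0,0],[0,0,0],3.2],[[-7,0,0],[0,0,0],3.2],[[-7,0,0],[0,0,0],3.2],[[-7,0,0],[0,0,0],3.2],[[-7,0,0],[0,0,0],3.2]])

```text
clock: 24.95
tool_pos: [0.4266, 0.0457, 0.1346]
eef_rot: [0.541, 0.455, -0.541, 0.455]
contact_force: [-0.6, 0.5, -0.2]
opening: 0.366
```

```bash
python3 - <<'E'
from h import *;import pickle
from plant import r
s,p,E=pickle.load(open("w4.pkl","rb"))
c=max(blobs(p["color"],(0,180,150),(5,255,255),1500),key=cv2.contourArea)
a=cv2.approxPolyDP(cv2.convexHull(c),3,True)[:,0];print([(q.tolist(),onplane(p,q,.003,E).round(4)[:2].tolist()) for q in a])
A,B,C=[onplane(p,u,.003,E)[:2] for u in [(456,213),(446,293),(262,211)]]
print("end",A,B,"far edge",C,"w",np.linalg.norm(A-B))
d=(C-A)/np.linalg.norm(C-A);print("yaw",np.degrees(np.arctan2(d[1],d[0])),"mouth",(A+B)/2+.15*d)
for u in [(240,226),(228,313)]:print("coverfront top",onplane(p,u,.05,E).round(4))
m=(A+B)/2+.15*d;print(((onplane(p,(240,226),.05,E)+onplane(p,(228,313),.05,E))/2).round(4))
s=r.get_state();print(s["q"].round(3));go(s,[.449,-.191,.0375],92.4)
E
```

```text
[([216, 212], [0.4575, 0.1183]), ([455, 215], [0.4437, -0.0461]), ([444, 292], [0.3847, -0.0411]), ([240, 289], [0.398, 0.1105]), ([227, 264], [0.4186, 0.117])]
end [ 0.44508254 -0.0467294 ] [ 0.38374252 -0.0426409 ] far edge [0.45597568 0.0866245 ] w 0.06147612480878667
yaw 85.33010958466545 mouth [0.42662474 0.1048169 ]
coverfront top [0.4591 0.0904 0.05  ]
coverfront top [0.4054 0.1058 0.05  ]
[0.4322 0.0981 0.05  ]
[ 0.224  0.756 -0.713  2.228  1.05   0.545 -1.49 ]
pos [0.4266 0.0457 0.1346] F [-0.6  0.5 -0.2] op 0.366 t 24.95
turn [ 7.769e+01 -2.000e-02 -7.000e-02] shift start axes [ 9.73  6.28 22.93] in goal axes [ 9.71 23.74 -1.25]
tool y [ 0.985 -0.172  0.001] z [-0.172 -0.985  0.   ]
```

Call:
drive_tool(deltas=[[[-7.1,0,0],[0,0,0],3.2],[[-7.1,0,0],[0,0,0],3.2],[[-7.1,0,0],[0,0,0],3.2],[[-7.1,0,0],[0,0,0],3.2],[[-7.1,0,0],[0,0,0],3.2],[[-7.1,0,0],[0,0,0],3.2],[[-7.1,0,0],[0,0,0],3.2],[[-7.1,0,0],[0,0,0],3.2],[[-7.1,0,0],[0,0,0],3.2],[[-7.1,0,0],[0,0,0],3.2],[[-7.1,0,0],[0,0,0],3.2],[[-7.1,0,0],[0,0,0],3.2]])

```text
clock: 25.95
tool_pos: [0.4267, 0.0455, 0.1346]
eef_rot: [0.09, 0.701, -0.091, 0.702]
contact_force: [-0.3, -0.3, 0.5]
opening: 0.362
```

Call:
drive_tool(deltas=[[[-7.1,0,0],[0,-0.5,0],3.2],[[-7.1,0,0],[0,-2,0],3.2],[[-3,0,0],[0.3,-3.5,0.3],3.2],[[0,0,0],[0.6,-3.7,0.2],3.2],[[0,0,0],[0.6,-3.7,0.2],3.2],[[0,0,0],[0.6,-3.7,0.2],3.2],[[0,0,0],[0.6,-3.5,0.2],3.2],[[0,0,0],[0.6,-2.2,0.1],3.2],[[0,0,0],[0.5,-0.9,0],3.2],[[0,0,0],[0,0,0],3.2],[[0,0,0],[0,0,0],3.2]])

```text
clock: 26.87
tool_pos: [0.4405, -0.1885, 0.0964]
eef_rot: [-0.013, 0.707, 0.014, 0.707]
contact_force: [-0.6, 0.4, 0.9]
opening: 0.359
```

```bash
python3 - <<'E'
from h import *;import pickle
from plant import r
s=r.get_state();go(s,[.449,-.1932,.0375],92.4);print(s["q"].round(3))
p=r.snapshot("wrist");E=np.linalg.inv(T(s)@p["tool_from_camera"])
for c in blobs(p["color"],(5,170,120),(16,255,255),60): 
    b=cv2.boundingRect(c);print(b,cv2.contourArea(c),onplane(p,c[:,0].mean(0),.0435,E).round(4))
E
```

```text
pos [ 0.4405 -0.1885  0.0964] F [-0.6  0.4  0.9] op 0.359 t 26.87
turn [-0.19  0.03 -0.06] shift start axes [ 5.89 -0.51  0.82] in goal axes [ 5.89 -0.5   0.83]
tool y [-0.038  0.999  0.001] z [0.999 0.038 0.001]
[ 0.874  0.978 -0.994  2.097  1.217  0.833  0.705]
(353, 187, 26, 29) 647.0 [ 0.3969 -0.1661  0.0435]
(302, 264, 24, 29) 579.0 [ 0.4459 -0.1937  0.0435]
(349, 337, 16, 23) 240.5 [ 0.4964 -0.1649  0.0435]
```

Call:
drive_tool(deltas=[[[0,0,0],[0,-0.5,0.8],3.2],[[0,0,0],[1.5,0,0],3.2],[[0,0,0],[1.5,0,0],3.2],[[0,0,0],[1.5,0,0],3.2],[[0,0,0],[1,0,0],3.2],[[0,0,0],[0.4,0,0],3.2],[[0,0,0],[0,0,0],3.2],[[0,0,0],[0,0,0],3.2]])

```text
clock: 27.58
tool_pos: [0.4497, -0.1923, 0.0378]
eef_rot: [-0.014, 0.707, 0.015, 0.707]
contact_force: [-0.4, -0.5, 0.1]
opening: 0.359
```

Call:
drive_tool(deltas=[[[0,0,0],[0,0,0],2.4],[[0,0,0],[0,0,0],1.8],[[0,0,0],[0,0,0],1.0],[[0,0,0],[0,0,0],1.0],[[0,0,0],[0,0,0],1.0],[[0,0,0],[0,0,0],1.0]], force=10)

```text
clock: 28.08
tool_pos: [0.4495, -0.1938, 0.0377]
eef_rot: [-0.014, 0.707, 0.014, 0.707]
contact_force: [-1.2, -0.9, 5.9]
opening: 0.158
```

Call:
drive_tool(deltas=[[[0,0,0],[0,0,0],1.0],[[0,0,0],[0,0,0],1.0],[[0,0,0],[-0.1,0,0],1.0],[[0,0,0],[-0.2,0,0],1.0],[[0,0,0],[-0.3,0,0],1.0],[[0,0,0],[-0.4,0,0],1.0],[[0,0,0],[-0.5,0,0],1.0],[[0,0,0],[-0.5,0,0],1.0],[[0,0,0],[-0.5,0,0],1.0],[[0,0,0],[-0.3,0,0],1.0]], force=55)

```text
clock: 28.92
tool_pos: [0.4494, -0.1934, 0.066]
eef_rot: [-0.014, 0.707, 0.014, 0.707]
contact_force: [-0.6, 1.0, -7.1]
opening: 0.154
```

```bash
python3 - <<'E'
from h import *
from plant import r
s=r.get_state();go(s,[.4217,.0456,.12],85.6);print(s["moment"].round(2))
a=r.snapshot("scene")["color"][180:400,200:560];b=r.snapshot("wrist")["color"]
a=cv2.resize(a,(640,391));cv2.imwrite("pics/l1.png",np.vstack([a,b[130:340]])[:,:,::-1])
E
```

```text
pos [ 0.4494 -0.1934  0.066 ] F [-0.6  1.  -7.1] op 0.154 t 28.92
turn [ 6.65  0.05 -0.02] shift start axes [-5.4  23.99 -1.82] in goal axes [-5.4  23.61 -4.59]
tool y [-0.039  0.999  0.   ] z [0.999 0.039 0.001]
[ 0.18 -0.17 -0.  ]
```

View pics/l1.png

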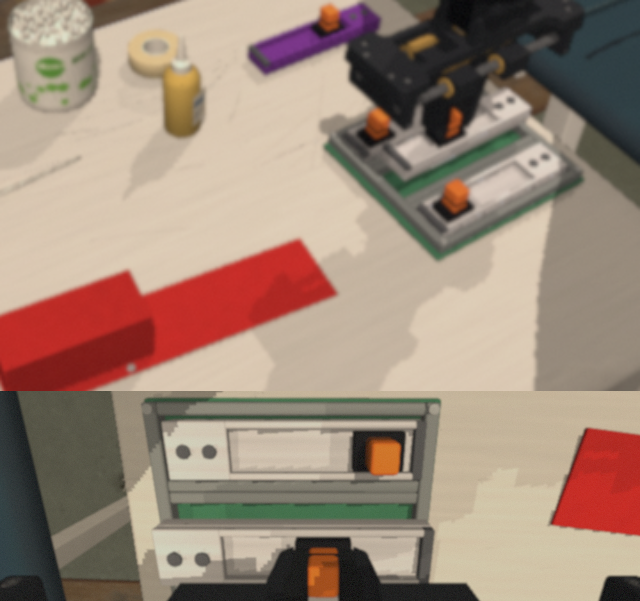

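It lifted level, at about 7 N. I'll carry it smoothly to the bay front.

Call:
drive_tool(deltas=[[[0,0,0],[-0.4,0,0],1.0],[[0,0,0],[-0.8,0,0],1.0],[[0,0,0],[-0.9,0.3,0],1.0],[[0,0,0],[-0.9,0.7,0],1.0],[[0,0,0],[-0.6,1.1,0],1.0],[[0,0,0],[-0.3,1.5,-0.1],1.0],[[0,0,0],[0,1.9,-0.1],1.0],[[0,0,0],[0,2.2,-0.2],1.0],[[0,0,0],[0,2.4,-0.3],1.0],[[0,0,0],[0,2.4,-0.3],1.0],[[0,0,0],[0,2.4,-0.3],1.0],[[0,0,0],[0,2.2,-0.2],1.0]])

```text
clock: 30.02
tool_pos: [0.4269, -0.0205, 0.1051]
eef_rot: [-0.014, 0.707, 0.015, 0.707]
contact_force: [0.5, -0.2, -6.8]
opening: 0.154
```

Call:
drive_tool(deltas=[[[0,0,0],[0,1.9,-0.2],1.0],[[0.6,0,0],[0,1.6,-0.1],1.0],[[1.2,0,0],[0,1.2,0],1.0],[[1.6,0,0],[0,0.9,0],1.0],[[1.6,0,0],[0,0.6,0],1.0],[[1.2,0,0],[0,0.4,0],1.0],[[0.5,0,0],[0,0.2,0],1.0],[[0,0,0],[0,0,0],1.0],[[0,0,0],[0,0,0],1.0]])

```text
clock: 30.77
tool_pos: [0.423, 0.0449, 0.1045]
eef_rot: [0.027, 0.706, -0.027, 0.707]
contact_force: [-0.4, -0.6, -6.9]
opening: 0.149
```

```bash
python3 - <<'E'
from h import *;import pickle
from plant import r
s=r.get_state();go(s,[.4220,.0447,.0365],85.6);print(s["q"].round(3))
p=r.snapshot("wrist");E=np.linalg.inv(T(s)@p["tool_from_camera"]);pickle.dump((s,p,E),open("w5.pkl","wb"))
b=r.snapshot("top")["color"]
cv2.imwrite("pics/l2.png",np.vstack([p["color"][:330],cv2.resize(b[220:370,150:420],(640,355))])[:590,:,::-1])
E
```

```text
pos [0.423  0.0449 0.1045] F [-0.4 -0.6 -6.9] op 0.149 t 30.77
turn [ 0.01  0.03 -0.01] shift start axes [ 6.8  -0.03 -0.1 ] in goal axes [ 6.8  -0.02 -0.1 ]
tool y [0.077 0.997 0.   ] z [ 0.997 -0.077  0.   ]
[ 0.372  0.938 -1.015  2.248  1.295  0.792 -0.083]
```

View pics/l2.png

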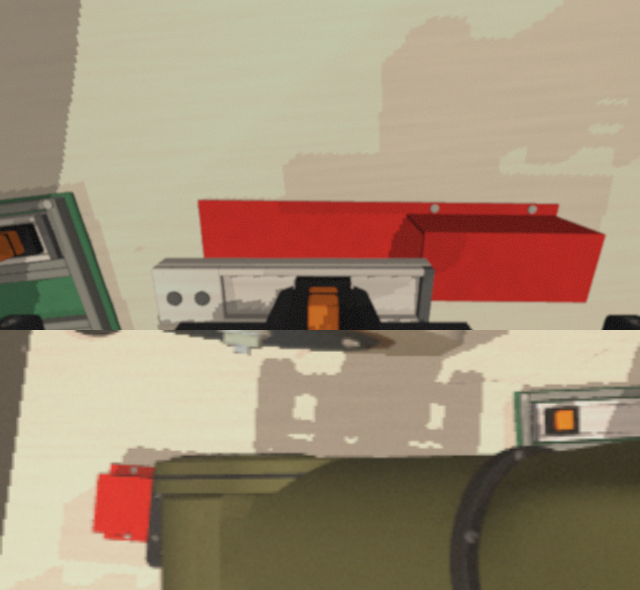

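The slide is level and parallel to the bay, with its nose just before the cover. I'll do a quick bay refinement from this view, then lower it.

```bash
python3 - <<'E'
from h import *;import pickle
s,p,E=pickle.load(open("w5.pkl","rb"))
A,B=[onplane(p,u,.003,E)[:2] for u in [(199,200),(557,205)]]
d=(B-A)/np.linalg.norm(B-A);n=np.array([d[1],-d[0]])
print(A,B,np.linalg.norm(B-A),"yaw",np.degrees(np.arctan2(d[1],d[0])),"mouth",A-.031*n+.15*d)
# slide: nose/tail far top edge corners at z=TCP-.0327+.016
z=s["tool_pos"][2]-.0327+.016
for u in [(154,266),(432,263)]: print("slide far corner",onplane(p,u,z,E).round(4))
E
```

```text
[ 0.38293897 -0.04057586] [0.40607396 0.21434237] 0.2559658824700247 yaw 84.81435493396941 mouth [0.36562332 0.11161207]
slide far corner [ 0.3987 -0.0358  0.0878]
slide far corner [0.4074 0.0993 0.0878]
```

Call:
drive_tool(deltas=[[[0,0,0],[0.7,0,-0.05],1.0],[[0,0,0],[1.0,0,-0.05],1.0],[[0,0,0],[1.0,0,0],1.0],[[0,0,0],[1.0,0,0],1.0],[[0,0,0],[1.0,0,0],1.0],[[0,0,0],[0.7,0,0],1.0],[[0,0,0],[0.4,0,0],1.0],[[0,0,0],[0.2,0,0],1.0],[[0,0,0],[0,0,0],1.0]])

```text
clock: 31.62
tool_pos: [0.4221, 0.0445, 0.044]
eef_rot: [0.028, 0.707, -0.028, 0.706]
contact_force: [1.1, -0.6, -7.1]
opening: 0.156
```

Call:
drive_tool(deltas=[[[0.3,0,0],[0.3,0,0],1.0],[[0,0,0],[0.2,0,0],1.0],[[0,0,0],[0.1,0,0],1.0],[[0,0,0],[0.1,0,0],1.0],[[0,0,0],[0,0,0],1.0]])

```text
clock: 32.03
tool_pos: [0.4222, 0.0446, 0.0371]
eef_rot: [0.029, 0.706, -0.029, 0.707]
contact_force: [1.1, 0.4, -7.5]
opening: 0.154
```

Call:
drive_tool(deltas=[[[0,0,0],[0.08,0,0],1.0],[[0,0,0],[0.07,0,0],1.0],[[0,0,0],[0,0,0],1.0]])

```text
clock: 32.28
tool_pos: [0.4223, 0.0447, 0.0358]
eef_rot: [0.029, 0.706, -0.029, 0.707]
contact_force: [0.1, 0.2, -6.0]
opening: 0.154
```

Call:
drive_tool(deltas=[[[0,0,0],[0.08,0,0],1.0],[[0,0,0],[0.06,0,0],1.0],[[0,0,0],[0,0,0],1.0]])

```text
clock: 32.53
tool_pos: [0.4223, 0.0448, 0.0356]
eef_rot: [0.029, 0.706, -0.029, 0.707]
contact_force: [-1.1, -2.3, 11.8]
opening: 0.155
```

It has landed. I'll release gently, rise, and turn the tool by 90° for the tail push.

Call:
drive_tool(deltas=[[[0,0,0],[-0.1,0,0],1.3],[[0,0,0],[-0.05,0,0],1.6],[[0,0,0],[0,0,0],2.0],[[0,0,0],[0,0,0],2.6],[[0,0,0],[0,0,0],3.2],[[0,0,0],[0,0,0],3.2],[[0,0,0],[-1,0,0],3.2],[[0,0,0],[-2,0,0],3.2],[[0,0,0],[-2.5,0,0],3.2],[[0,0,0],[-2,0,0],3.2],[[0,0,0],[0,0,0],1.5],[[0,0,0],[0,0,0],0]], force=10)

```text
clock: 33.53
tool_pos: [0.4227, 0.0445, 0.1113]
eef_rot: [0.03, 0.706, -0.03, 0.707]
contact_force: [-0.9, 0.2, -0.4]
opening: 0.234
```

Call:
drive_tool(deltas=[[[0,0,0],[0,-2.5,0],0],[[0,0,0],[0,-3,-0.2],0],[[0,0,0],[0,-3,-0.2],0],[[0,0,0],[0,-2,0],0],[[7,0,0],[0,0,0],0],[[7,0,0],[0,0,0],0],[[7,0,0],[0,0,0],0],[[7,0,0],[0,0,0],0],[[7,0,0],[0,0,0],0],[[7,0,0],[0,0,0],0]])

```text
clock: 34.37
tool_pos: [0.4087, -0.0599, 0.1095]
eef_rot: [0.282, 0.649, -0.283, 0.647]
contact_force: [-0.1, 0.4, 0.1]
opening: 0.007
```

Call:
drive_tool(deltas=[[[7,0,0],[0,0,0],0],[[7,0,0],[0,0,0],0],[[7,0,0],[0,0,0],0],[[7,0,0],[0,0,0],0],[[7,0,0],[0,0,0],0],[[7,0,0],[0,0,0],0],[[6,0,0],[0,0,0],0],[[0,0,0],[0,0,0],0],[[0,0,0],[0,0,0],0]])

```text
clock: 35.12
tool_pos: [0.4089, -0.0598, 0.1099]
eef_rot: [-0.519, -0.48, 0.52, -0.479]
contact_force: [-0.3, 1.1, -0.1]
opening: 0.006
```

```bash
python3 - <<'E'
from h import *;import pickle
from plant import r
s=r.get_state();go(s,[.4135,-.061,.019],-4.8);print(s["q"].round(3))
p=r.snapshot("wrist");E=np.linalg.inv(T(s)@p["tool_from_camera"]);pickle.dump((s,p,E),open("w6.pkl","wb"))
q=r.snapshot("scene");a=q["color"]
cv2.imwrite("pics/l3.png",np.hstack([cv2.resize(p["color"],(400,300)),cv2.resize(a[220:430,150:430],(400,300))])[:,:,::-1])
E
```

```text
pos [ 0.4089 -0.0598  0.1099] F [-0.3  1.1 -0.1] op 0.006 t 35.12
turn [0.22 0.   0.1 ] shift start axes [9.09 0.48 0.08] in goal axes [9.09 0.47 0.08]
tool y [ 0.997 -0.08  -0.002] z [-0.08  -0.997  0.   ]
[ 0.514  0.833 -0.797  2.284  1.256  0.59  -1.368]
```

View pics/l3.png

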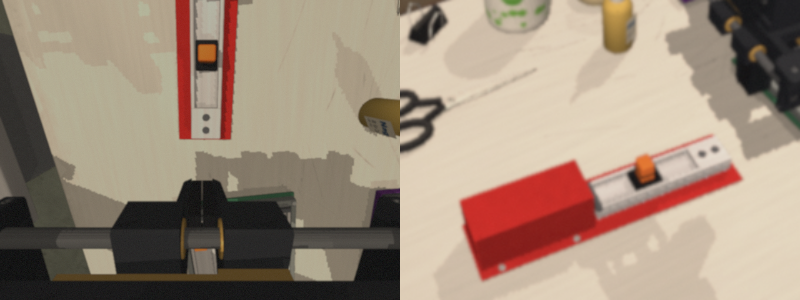

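The slide lies flat and centred on the bay floor and has been let go. I'll lower the closed fingers behind the tail.

Call:
drive_tool(deltas=[[[0,0,0],[1.5,0.45,0.1],0],[[0,0,0],[2.5,0,0],0],[[0,0,0],[2.5,0,0],0],[[0,0,0],[1.5,0,0],0],[[0,0,0],[0.7,0,0],0],[[0,0,0],[0.3,0,0],0],[[0,0,0],[0,0,0],0],[[0,0,0],[0,0,0],0]])

```text
clock: 35.88
tool_pos: [0.4139, -0.0609, 0.0209]
eef_rot: [0.52, 0.479, -0.52, 0.479]
contact_force: [-0.2, -0.4, 0.1]
opening: 0.006
```

Call:
drive_tool(deltas=[[[0,0,0],[0,0,-0.3],0],[[0,0,0],[0,0,-0.3],0],[[0,0,0],[0,0,-0.3],0],[[0,0,0],[0,0,-0.3],0],[[0,0,0],[0,0,-0.3],0],[[0,0,0],[0,0,-0.3],0],[[0,0,0],[0,0,-0.3],0]])

```text
clock: 36.47
tool_pos: [0.4154, -0.0427, 0.021]
eef_rot: [-0.519, -0.477, 0.522, -0.48]
contact_force: [0.7, -6.5, 5.6]
opening: 0.005
```

```bash
python3 - <<'E'
from h import *;import pickle
from plant import r
s=r.get_state();go(s,[.4270-.045*.083,.1055-.045,.019],-4.8);print(s["q"].round(3))
E
```

```text
pos [ 0.4154 -0.0427  0.021 ] F [ 0.7 -6.5  5.6] op 0.005 t 36.47
turn [-0.08  0.35 -0.03] shift start axes [  0.13  -0.09 -10.35] in goal axes [  0.2   -0.08 -10.35]
tool y [ 0.996 -0.085  0.001] z [-0.085 -0.996  0.006]
[ 0.421  1.036 -0.726  2.296  1.649  0.617 -1.756]
```

Call:
drive_tool(deltas=[[[0,0,0],[0,0,-0.2],0],[[0,0,0],[0,0,-0.25],0],[[0,0,0],[0,0,-0.25],0],[[0,0,0],[0,0,-0.25],0],[[0,0,0],[0,0,-0.25],0],[[0,0,0],[0,0,-0.25],0],[[0,0,0],[0,0,-0.25],0],[[0,0,0],[0,0,-0.25],0]])

```text
clock: 37.13
tool_pos: [0.4169, -0.0234, 0.0209]
eef_rot: [-0.519, -0.477, 0.522, -0.48]
contact_force: [-0.9, -6.2, 4.2]
opening: 0.008
```

Call:
drive_tool(deltas=[[[0,0,0],[0,0,-0.25],0],[[0,0,0],[0,0,-0.25],0],[[0,0,0],[0,0,-0.25],0],[[0,0,0],[0,0,-0.25],0],[[0,0,0],[0,0,-0.25],0],[[0,0,0],[0,0,-0.25],0],[[0,0,0],[0,0,-0.25],0],[[0,0,0],[0,0,-0.25],0]])

```text
clock: 37.8
tool_pos: [0.4185, -0.0035, 0.0209]
eef_rot: [-0.519, -0.477, 0.522, -0.48]
contact_force: [-0.4, -7.0, 4.4]
opening: 0.01
```

Call:
drive_tool(deltas=[[[0,0,0],[0,0,-0.3],0],[[0,0,0],[0,0,-0.3],0],[[0,0,0],[0,0,-0.3],0],[[0,0,0],[0,0,-0.3],0],[[0,0,0],[0,0,-0.3],0],[[0,0,0],[0,0,-0.3],0],[[0,0,0],[0,0,-0.3],0],[[0,0,0],[0,0,-0.3],0]])

```text
clock: 38.47
tool_pos: [0.4205, 0.0204, 0.0209]
eef_rot: [-0.519, -0.477, 0.522, -0.48]
contact_force: [-0.7, -6.2, 4.8]
opening: 0.006
```

Call:
drive_tool(deltas=[[[0,0,0],[0,0,-0.3],0],[[0,0,0],[0,0,-0.3],0],[[0,0,0],[0,0,-0.3],0],[[0,0,0],[0,0,-0.3],0],[[0,0,0],[0,0,-0.3],0],[[0,0,0],[0,0,-0.3],0],[[0,0,0],[0,0,-0.3],0],[[0,0,0],[0,0,-0.2],0]])

```text
clock: 39.13
tool_pos: [0.4224, 0.0437, 0.0209]
eef_rot: [-0.519, -0.477, 0.522, -0.48]
contact_force: [-0.0, -6.1, 3.1]
opening: 0.005
```

Call:
drive_tool(deltas=[[[0,0,0],[0,0,-0.2],0],[[0,0,0],[0,0,-0.2],0],[[0,0,0],[0,0,-0.2],0],[[0,0,0],[0,0,-0.2],0],[[0,0,0],[0,0,-0.2],0]])

```text
clock: 39.55
tool_pos: [0.4231, 0.0532, 0.0209]
eef_rot: [-0.519, -0.477, 0.522, -0.48]
contact_force: [-0.9, -6.0, 4.6]
opening: 0.003
```

Call:
drive_tool(deltas=[[[0,0,0],[0,0,-0.15],0],[[0,0,0],[0,0,-0.15],0],[[0,0,0],[0,0,-0.1],0]])

```text
clock: 39.8
tool_pos: [0.4235, 0.0574, 0.0209]
eef_rot: [-0.519, -0.477, 0.522, -0.48]
contact_force: [0.3, -6.0, 5.1]
opening: 0.004
```

Call:
drive_tool(deltas=[[[0,0,0],[0,0,-0.1],0],[[0,0,0],[0,0,-0.1],0],[[0,0,0],[0,0,0],0]])

```text
clock: 40.05
tool_pos: [0.4235, 0.0579, 0.0208]
eef_rot: [-0.519, -0.476, 0.523, -0.48]
contact_force: [-0.9, -8.5, 6.0]
opening: 0.003
```

Call:
drive_tool(deltas=[[[0,0,0],[0,0,-0.1],0],[[0,0,0],[0,0,-0.1],0],[[0,0,0],[0,0,0],0]])

```text
clock: 40.3
tool_pos: [0.4235, 0.0581, 0.0208]
eef_rot: [-0.518, -0.475, 0.524, -0.481]
contact_force: [-1.6, -11.3, 8.3]
opening: 0.005
```

Call:
drive_tool(deltas=[[[0,0,0],[0,0,0.4],0],[[0,0,0],[0,0,1],0],[[0,0,0],[-0.5,0,2],0],[[0,0,0],[-3,0,3],0],[[0,0,0],[-4,0,1],0],[[0,0,0],[-4,0,0],0],[[0,0,0],[-3,0,0],0],[[0,0,0],[0,0,0],0],[[0,0,0],[0,0,0],0]])

```text
clock: 41.05
tool_pos: [0.4192, -0.0094, 0.166]
eef_rot: [0.522, 0.478, -0.519, 0.48]
contact_force: [0.5, -0.2, -0.9]
opening: 0.005
```

```bash
python3 - <<'E'
from h import *;import pickle
from plant import r
s=r.get_state();p=r.snapshot("wrist");E=np.linalg.inv(T(s)@p["tool_from_camera"]);pickle.dump((s,p,E),open("w7.pkl","wb"))
a=r.snapshot("scene")["color"]
cv2.imwrite("pics/l4.png",np.hstack([cv2.resize(p["color"][100:400,160:480],(400,375)),cv2.resize(a[180:420,190:540],(400,375))])[:,:,::-1])
for X in [[.4267-.036*.081,.1055-.0359,.019],[.4267,.1055,.003],[.4148,-.0445,.003]]: print(proj(p,np.array(X),E))
E
```

```text
[319.51342059 132.45073095]
[319.38721286  85.5974481 ]
[320.57911817 258.60342717]
```

View pics/l4.png

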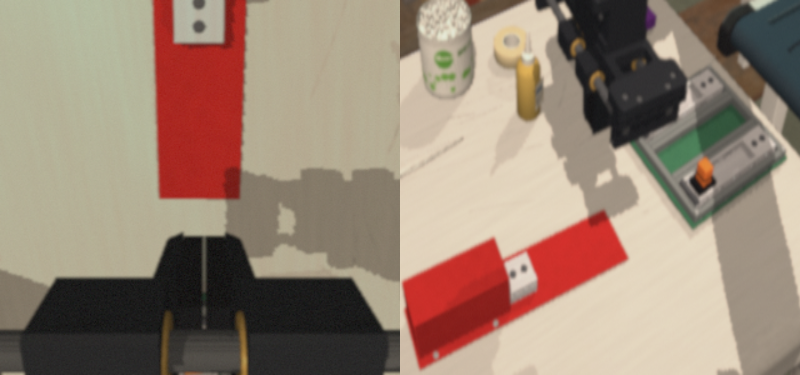

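The tail looks to be about at the expected place. I'll measure its distance from the floor's end precisely.

```bash
python3 - <<'E'
from h import *;import pickle
s,p,E=pickle.load(open("w7.pkl","rb"));im=p["color"].astype(int)
# intensity of blue along columns near slide: white->red ; red->wood edge
for c in (305,312,326,332):
    col=im[:,c,2];print(c,"tail",[(r_,int(col[r_])) for r_ in range(128,146)][::1],"end",[(r_,int(col[r_])) for r_ in range(253,264,2)])
for ve in(134.5,136.5):
  A=onplane(p,(320,ve),.019,E);B=onplane(p,(320,258.5),.003,E);print(ve,A.round(4),B.round(4),np.linalg.norm((A-B)[:2]))
E
```

```text
305 tail [(128, 162), (129, 162), (130, 161), (131, 163), (132, 157), (133, 141), (134, 101), (135, 65), (136, 32), (137, 33), (138, 36), (139, 32), (140, 31), (141, 31), (142, 35), (143, 35), (144, 31), (145, 35)] end [(253, 29), (255, 34), (257, 38), (259, 121), (261, 151), (263, 151)]
312 tail [(128, 165), (129, 164), (130, 163), (131, 166), (132, 159), (133, 144), (134, 105), (135, 61), (136, 28), (137, 26), (138, 32), (139, 27), (140, 33), (141, 35), (142, 34), (143, 34), (144, 35), (145, 35)] end [(253, 36), (255, 33), (257, 40), (259, 120), (261, 152), (263, 153)]
326 tail [(128, 161), (129, 165), (130, 160), (131, 160), (132, 158), (133, 141), (134, 107), (135, 60), (136, 29), (137, 29), (138, 29), (139, 30), (140, 33), (141, 32), (142, 27), (143, 31), (144, 33), (145, 36)] end [(253, 35), (255, 25), (257, 37), (259, 103), (261, 146), (263, 148)]
332 tail [(128, 158), (129, 158), (130, 157), (131, 159), (132, 154), (133, 138), (134, 103), (135, 58), (136, 27), (137, 22), (138, 32), (139, 34), (140, 29), (141, 39), (142, 33), (143, 35), (144, 32), (145, 31)] end [(253, 37), (255, 31), (257, 36), (259, 103), (261, 147), (263, 151)]
134.5 [0.424 0.068 0.019] [ 0.4143 -0.0443  0.003 ] 0.11278362529570944
136.5 [0.4239 0.0665 0.019 ] [ 0.4143 -0.0443  0.003 ] 0.11125317385102794
```

```bash
python3 -c "
from plant import r
print(r.finish_job())"
```

```text
the job is handed in; nothing more can be done
None
```

The slide in the middle nest bound, and it is now nose first under the red cover, home against the back wall. The two sound slides are in their nests with their carriages fully out. I handed the job in at about 41 s, with no verdict reported.

- **Homing:** I drew all three posts home before pushing any out. Each ran at about 2 N and ended with force rising to 6–7 N at the expected home position.
- **Outward check:** Slides 1 and 3 ran freely to the stop at about 60 mm (7–10 N there). Slide 2 went dead at about 30 mm, with 9 N and no motion.
- **Moving the bound slide:** It lifted level by its post. I set it flat in front of the bay, let go, and pushed it in from the tail with a steady 6–7 N. It then stopped dead at 11 N.

**Last checks:**
- **Tail position:** The tail stands square, 113 mm from the floor's outer end against 114 mm expected. That 1 mm gap is within the camera error.
- **Fingertip estimate:** The fingertip position suggested it could be about 2 mm short of home. The dead stop argues against that.
- **Sound slides:** I measured their posts before the lift. In pictures since, slide 1's post showed fully out during the carry; in the last one slide 3's post was still out, with slide 1's hidden by the gripper.
- **Bystanders:** The oil bottle and tape showed no change in the last picture. The scissors were mostly out of frame, and the arm never went near them.

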